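Seat a printing block in the registration corner and hold it

ROBOT

A 6-joint arm with a two-finger parallel gripper is mounted at the origin on the work surface. World frame = base frame: x ahead of the robot, y to its left, z up, the work surface at z = 0. Lengths are in m, angles in degrees, forces in N, time in s.
With the tool pointing down it reaches from about 0.4 to 0.825 m from the base axis. Payload 7 kg.
Tool frame: the origin (TCP) lies on the centre line of the jaws, within the pads' length; the fingertips stand 19 mm ahead of it and the grasp point (between the pads) is the TCP; z points along the fingers, y is the line along which they close (so a half turn about z gives the same grasp; the last joint's range is limited). The gripper opens to 88 mm and grips with 3 to 60 N. Pads are 19 mm wide; open, the fingers measure 130 mm over their backs; the gripper's body (78 mm by 193 mm) begins 47 mm behind the grasp point.
Start: joints at [-55.915, 20.546, 0.682, 0, -70.136, -16.507], TCP at [0.204, -0.643, 0.246] pointing down, gripper open.
Joint ranges: [-176.03, 176.03], [-82.01, 121.73], [-58.28, 71.71], [-173.87, 95.51], [-174.79, -0.11], [-173.66, 173.66]. Speed limits (degrees/s): [136.94, 136.94, 172.46, 180, 180, 180].

INTERFACE

Orientations are given as [roll, pitch, yaw] about the fixed x, y, z axes, in that order (R = Rz(yaw) Ry(pitch) Rx(roll)).
In Python, from plant import get_state, capture, close_job gives the robot as it stands.
- The arm moves only by the tool apply_moves, never from a script. Its argument "targets" is a list of rows, each a list of 7 numbers: the opening, from 0 (shut) to 1 (fully open), then the shift along the tool's x, y, z normalised to -1 to 1, where 1 is 1000 mm, then the turn, a rotation vector about the tool's x, y, z normalised to -1 to 1, where 1 is 90 degrees. In form: [[claw, tx, ty, tz, ax, ay, az], ...]. A call has 1 to 20 rows; each row shifts and turns the commanded pose from where the row before left it, along the tool's axes as they then stand; what a row does not reach is not made up. A row lasts 1/12 s, in which the tool goes at most 41.7 mm and 7.16 degrees, less where a joint would pass 70% of its speed; a pose out of reach is approached as far as the arm can. A call with a number of a shift or a turn outside -1 to 1 is refused whole. A call with a gripper value outside its range is refused whole. The fingers move at their own pace and stop on an object; "newtons" is the grip in N (left out, the last holds). Time passes only in rows, so rows that do not move let the fingers close. It gives the time, the measured TCP pose, the force, the opening and the grip force at its end, in the units of the state.
- get_state(): the state, without advancing time (a new reading comes with each control period).
- capture(name): name is "scene" or "top" or "wrist"; returns a dict with "frame" (420x560x3 uint8, red, green, blue), "range_z" (420x560 float32, m along the optical axis (not along the pixel's ray), 0 where there is no reading), "camera_matrix" (3x3 intrinsics, pixels), "T" (4x4, takes a point from camera to world coordinates). Camera axes: x right, y down, z forward; pixel columns grow to the right and rows downward; lengths in m; the calibration is good to about 2 mm. A picture is of the moment at which its call begins.
- close_job(): hands the job in; it is judged then, once.
The state is a dict: "time_s": time; "joints": joint angles; "qd": joint speeds; "joint_torque": joint torques, N m; "tcp_pos": TCP position; "eef_rot": TCP orientation; "contact_force": force on the tool from outside, world axes, zero at the start; "moment": the same for the moment, N m; "gripper_width": finger opening in m; "gripper_force": force on a finger pad.
Only numpy, scipy, OpenCV 4.12 (cv2) and the standard library are available. Lean on these libraries where they do the work, as an engineer would, in place of code of your own. Each camera call takes 0.05 s, during which the arm holds its last target. There are 200 camera calls.

TASK

Clear the ink jar off the registration board by standing it upright on the round cork mat. Then fetch the printing block (its red knob is there to hold it by), lay it flat on the board and press it into the corner, its long side tight against the long blue fence and its short end tight against the short yellow fence, both at once, and finish while still holding it pressed firmly there: do not let go. Never tip the jar over, and leave the brush cup, ink roller and scissors where they are.

Things in the scene. Friction and masses are not known exactly. Their poses are not given: they have to be found in the camera images.
- board: Waxed plywood registration board (slippery, friction about 0.2, as are its fences), 190 x 190 x 10 mm, fixed to the table, at varying place and yaw. Origin: centre of its underside, on the table (z = 0); its top is 10 mm up. Fences stand on its +y edge (long, blue) and +x edge (short, yellow); the other two edges are open.
- corner (a point): Point in the inner corner where the two fences' inner faces meet, on the board's top face (board frame: +77, +77, +10 mm). Axes as the board's: the free area lies towards -x and -y. The block seated home has its origin at x = -50, y = -35, z = 0 mm here.
- fence_long: The long blue fence of the board, rigid, 18 mm thick, rising 34 mm above the board's top (44 mm above the table). Its frame is the board's (origin at the board's centre); inner face at y = +77 mm, running along x from -80 to +95 mm.
- fence_short: The short yellow fence of the board, rigid, 18 mm thick, rising 34 mm above the board's top. Its frame is the board's (origin at the board's centre); inner face at x = +77 mm, running along y from -30 to +77 mm.
- block: Loose wooden printing block, 100 (x) x 70 (y) x 36 mm high, about 0.5 kg, on the table left or right of the board, with an upright round red knob in the middle of its top: 28 mm across, from 36 to 74 mm above the underside. Origin: centre of the underside. Either way round (half turn) is right, but its long side goes along the long fence.
- knob_top (a point): Centre of the top of the block's red knob, 74 mm above the block's underside.
- ink_jar: Closed upright ink jar with a red label and black cap, 48 mm across, 70 mm tall, about 0.16 kg, loose, standing on the board where the block belongs. Origin: centre of its underside, z up.
- cork_mat: Round cork mat, 110 mm across, 5 mm thick, fixed on the table to one side of the board. Origin: centre of its underside.
- brush_cup: White cup with brushes, 72 mm across, 85 mm tall (brushes to 160 mm), loose, beyond the board. Bystander. Origin: centre of its underside.
- ink_roller: Hand ink roller (black rubber roll, wooden handle), 170 x 100 x 30 mm, loose, lying on the table. Bystander. Origin: on the table at the joint of handle and frame.
- scissors: Scissors with orange handles, 170 x 80 x 10 mm, loose, lying on the table. Bystander. Origin: on the table, mid-length.

How it is judged:
By the outcome, as a careful person would: the job done as asked, in the order asked, and still so for the second after the job is handed in, while the arm keeps its last pose, push and grip.
It also fails if it takes over 67 s, if anything falls off the work surface, if the arm or the gripper's body presses on something with over 40 N, if the wrist force passes 120 N, or if a joint passes its speed limit or range.

## Working session

There is one attempt and no reset: what is moved stays moved. The work goes in short steps, Python scripts to look and compute and a tool call to move; the robot and the scene stay as the last step left them, time stands still between calls to the robot, and variables do not carry over. Pictures are saved under pics/ and viewed, at most 10 in all, crops included, and the job is handed in when it is done.

Besides the shell and the picture viewer there is one more tool, called as name([rows], argument=value, ...), one row to a line, values as JSON. apply_moves: Moves the arm, as the interface text tells. Scaled input: -1 to 1 covers 1000 mm each way for a shift and 90 degrees each way for a turn. Its arguments: {"type":"object","properties":{"targets":{"type":"array","items":{"type":"array","items":{"type":"number"}}},"newtons":{"type":"number"}},"required":["targets"]}

```bash
mkdir -p pics; cat > h.py <<'E'
import numpy as np, cv2
from plant import get_state, capture, close_job
def cloud(c):
    K=c["camera_matrix"];z=c["range_z"];v,u=np.mgrid[:z.shape[0],:z.shape[1]]
    P=np.stack([(u-K[0,2])/K[0,0]*z,(v-K[1,2])/K[1,1]*z,z,np.ones_like(z)],-1)@np.asarray(c["T"]).T
    return P[...,:3]
def save(c,n): cv2.imwrite("pics/"+n,cv2.cvtColor(c["frame"],cv2.COLOR_RGB2BGR))
E
python3 - <<'E'
from h import *
c=capture("top");save(c,"top1.png");np.savez("top1.npz",P=cloud(c),f=c["frame"])
print(c["T"]);print(get_state())
E
```

```text
[[-1.68168527e-04 -9.96818397e-01  7.97060554e-02  5.52994322e-01]
 [-9.99671380e-01  2.21076591e-03  2.55390742e-02 -4.53808372e-03]
 [-2.56340304e-02 -7.96755676e-02 -9.96491194e-01  9.00603137e-01]
 [ 0.00000000e+00  0.00000000e+00  0.00000000e+00  1.00000000e+00]]
{'time_s': 0.05, 'joints': array([-5.59145454e+01,  2.05915511e+01,  6.33334625e-01, -1.98126071e-02,
       -7.01347806e+01, -1.65051268e+01]), 'qd': array([-0.07083757, -0.09942717, -0.09277116,  0.0564431 , -0.08173948,
       -0.05583353]), 'joint_torque': array([-1.91914085e-03, -5.84668851e+01,  2.94059747e+01,  7.02592179e+00,
        1.02917006e-02, -4.96729228e-05]), 'tcp_pos': array([ 0.20369719, -0.64305368,  0.24461897]), 'eef_rot': array([ 1.79905543e+02, -8.56554929e-03, -1.62426413e+02]), 'contact_force': array([-0.13158864,  0.45210122, -0.6475956 ]), 'moment': array([ 0.00614087, -0.01048842,  0.11407686]), 'gripper_force': 0.0, 'gripper_width': 0.08776623267449528}
```

View pics/top1.png

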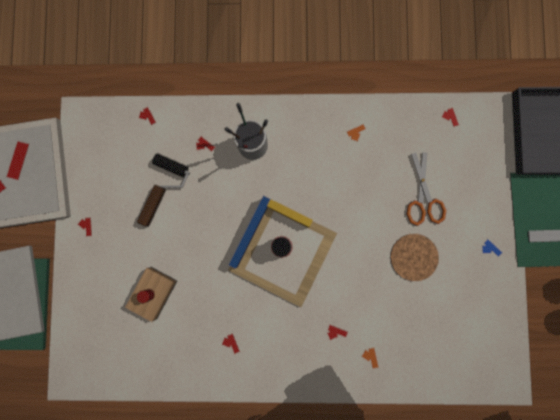

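The top view shows the jar at (281,246) on the board, the blue fence on its left at (250,232), and the yellow fence at the top at (289,213). The block is at (150,294) and the mat at (414,257). Next I'll measure these from the depth data.

```bash
python3 - <<'E'
from h import *
d=np.load("top1.npz");P=d["P"];f=d["f"];h=cv2.cvtColor(f,cv2.COLOR_RGB2HSV).astype(int);z=P[...,2]
v,u=np.mgrid[:420,:560]
def box(a,b,c,e): return (u>=a)&(u<=b)&(v>=c)&(v<=e)
def rep(n,m):
    p=P[m];r=cv2.minAreaRect((p[:,:2]*1000).astype(np.float32));
    print(n,len(p),"mean",p.mean(0).round(4),"rect mm",np.round(r[0],1),np.round(r[1],1),round(r[2],1),"z",np.percentile(p[:,2],[5,50,95]).round(4))
rep("jar",box(255,310,225,270)&(z>.06)&(z<.08))
rep("knob",box(115,185,260,325)&(z>.065)&(z<.085))
rep("block",box(115,185,260,325)&(z>.028)&(z<.042))
rep("blue",box(225,275,190,275)&(z>.038)&(z<.05)&(h[...,0]>95)&(h[...,0]<130)&(h[...,1]>100))
rep("yel",box(260,320,190,235)&(z>.038)&(z<.05)&(h[...,0]>15)&(h[...,0]<35)&(h[...,1]>120))
rep("board",box(225,340,190,310)&(z>.007)&(z<.06)&(h[...,1]>30))
rep("mat",box(380,450,225,290)&(h[...,1]>70))
rep("cup",box(215,280,95,165)&(z>.07))
rep("roller",box(130,215,145,230)&(z>.012))
rep("scis",box(400,450,145,228)&((z>.004)|(h[...,1]>120)))
rep("table",box(300,340,330,380))
E
```

```text
jar 275 mean [0.5514 0.0062 0.078 ] rect mm [550.9   5.6] [40.8 40.6] 89.8 z [0.076  0.0782 0.0797]
knob 138 mean [0.4446 0.3039 0.0716] rect mm [444.3 303.8] [26.3 26.6] 1.1 z [0.0686 0.0719 0.0742]
block 1240 mean [0.4449 0.3029 0.0342] rect mm [443.9 305.3] [ 70.9 101.3] 62.4 z [0.0314 0.0342 0.0368]
blue 560 mean [0.5826 0.0793 0.0424] rect mm [583.7  78.7] [ 16.9 170.4] 63.6 z [0.0398 0.0425 0.0446]
yel 333 mean [ 0.6266 -0.0126  0.0423] rect mm [626.9 -12.3] [104.7  16.1] 63.6 z [0.0399 0.0423 0.0447]
board 5107 mean [0.5417 0.0116 0.0165] rect mm [540.5   4.8] [189.9 190. ] 63.7 z [0.0074 0.0096 0.0435]
mat 1793 mean [ 0.5266 -0.2989  0.0067] rect mm [ 517.  -183.9] [127.2 342.9] 9.0 z [0.001  0.0038 0.0063]
cup 999 mean [0.79   0.0743 0.1077] rect mm [704.7  28.1] [298.7  84.2] 27.9 z [0.0798 0.0833 0.1561]
roller 1090 mean [0.6889 0.2816 0.0411] rect mm [649.1 153.5] [351.3 173.3] 76.9 z [0.0148 0.0258 0.0297]
scis 863 mean [ 0.6667 -0.3173  0.0309] rect mm [ 668.8 -178.9] [178.6 378.5] 8.3 z [0.0044 0.0073 0.0106]
table 2091 mean [ 0.3036 -0.0812  0.0004] rect mm [401.  -71.7] [316.  103.1] 5.7 z [-0.0031 -0.0005  0.0022]
```

```bash
cat >> h.py <<'E'
from scipy.spatial.transform import Rotation as Ro
def delta(target,yaw=None,rows=None,s=None):
    s=s or get_state();R=Ro.from_euler("xyz",s["eef_rot"],degrees=True)
    d=R.inv().apply(np.array(target)-s["tcp_pos"])
    print("at",s["tcp_pos"].round(4),s["eef_rot"].round(2),"shift mm tool",(d*1000).round(1))
    if yaw is not None: print("turn deg tool",(R.inv()*Ro.from_euler("xyz",[180,0,yaw],degrees=True)).as_rotvec(degrees=True).round(2))
E
python3 - <<'E'
from h import *
d=np.load("top1.npz");P=d["P"];f=d["f"];h=cv2.cvtColor(f,cv2.COLOR_RGB2HSV).astype(int)
v,u=np.mgrid[:420,:560]
m=(h[...,1]>90)&(np.hypot(u-414,v-258)<27)
p=P[m][:,:2].astype(np.float32)*1000;print("mat",cv2.minEnclosingCircle(p),p.mean(0))
delta([.551,.006,.14],-162.4)
E
```

```text
mat ((532.8355712890625, -178.4146728515625), 175.04136657714844) [ 526.3151  -298.53885]
at [ 0.2037 -0.6431  0.2446] [ 1.7991e+02 -1.0000e-02 -1.6243e+02] shift mm tool [-527.1  513.7  105.4]
turn deg tool [ 0.09 -0.01 -0.03]
```

apply_moves([
  [1,-0.0264,0.0257,0.005,0,0,0],
  [1,-0.0264,0.0257,0.005,0,0,0],
  [1,-0.0264,0.0257,0.005,0,0,0],
  [1,-0.0264,0.0257,0.005,0,0,0],
  [1,-0.0264,0.0257,0.005,0,0,0],
  [1,-0.0264,0.0257,0.005,0,0,0],
  [1,-0.0264,0.0257,0.005,0,0,0],
  [1,-0.0264,0.0257,0.005,0,0,0],
  [1,-0.0264,0.0257,0.005,0,0,0],
  [1,-0.0264,0.0257,0.005,0,0,0],
  [1,-0.0264,0.0257,0.005,0,0,0],
  [1,-0.0264,0.0257,0.005,0,0,0],
  [1,-0.0264,0.0257,0.005,0,0,0],
  [1,-0.0264,0.0257,0.005,0,0,0],
  [1,-0.0264,0.0257,0.005,0,0,0],
  [1,-0.0264,0.0257,0.005,0,0,0],
  [1,-0.0264,0.0257,0.005,0,0,0],
  [1,-0.0264,0.0257,0.005,0,0,0],
  [1,-0.0264,0.0257,0.005,0,0,0],
  [1,0,0,0,0,0,0],
], newtons=15)

```text
time_s: 1.72
tcp_pos: [0.5369, -0.0221, 0.1493]
eef_rot: [-180.0, -0.0, -162.2]
contact_force: [0.2, -0.6, -0.2]
gripper_width: 0.0877
gripper_force: 0.0
```

```bash
python3 - <<'E'
from h import *
delta([.551,.006,.050],-162.4)
c=capture("wrist");save(c,"w1.png");P=cloud(c);np.savez("w1.npz",P=P,f=c["frame"])
z=P[...,2];ok=c["range_z"]>0
m=ok&(z>.074)&(z<.086)&(np.hypot(P[...,0]-.551,P[...,1]-.006)<.04);p=P[m]
print(len(p),p.mean(0),cv2.minEnclosingCircle((p[:,:2]*1000).astype(np.float32)))
E
```

```text
at [ 0.5369 -0.0221  0.1493] [-1.8000e+02 -1.0000e-02 -1.6222e+02] shift mm tool [-22.   22.5  99.3]
turn deg tool [-0.   -0.01  0.18]
2674 [0.54706253 0.00670512 0.08049648] ((550.3129272460938, 8.18665599822998), 21.434043884277344)
```

View pics/w1.png

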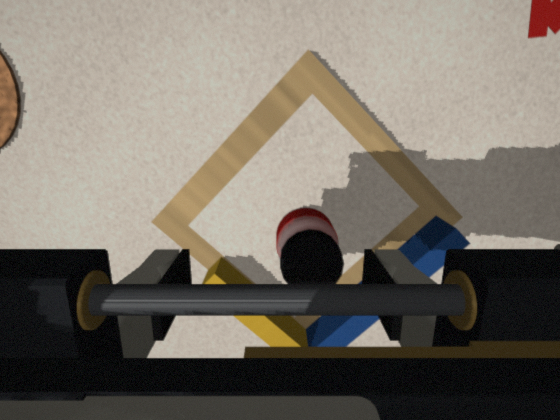

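The wrist view shows the jar cap at (311,258), between the open fingers and clear of both fences. The jar is at about (0.551, 0.007) with its top at 0.080, as expected. I'll centre over it, descend and grip.

apply_moves([
  [1,-0.022,0.023,0,0,0,0],
  [1,0,0,0.02,0,0,0],
  [1,0,0,0.03,0,0,0],
  [1,0,0,0.03,0,0,0],
  [1,0,0,0.019,0,0,0],
  [1,0,0,0,0,0,0],
  [0.3,0,0,0,0,0,0],
  [0.3,0,0,0,0,0,0],
  [0.3,0,0,0,0,0,0],
  [0.3,0,0,0,0,0,0],
  [0.3,0,0,0,0,0,0],
  [0.3,0,0,0,0,0,0],
  [0.3,0,0,0,0,0,0],
  [0.3,0,0,0,0,0,0],
], newtons=15)

```text
time_s: 2.93
tcp_pos: [0.5488, 0.0022, 0.0521]
eef_rot: [-180.0, 0.0, -162.4]
contact_force: [-2.7, 1.4, 5.7]
gripper_width: 0.0475
gripper_force: 15.0
```

apply_moves([
  [0.3,0,0,-0.01,0,0,0],
  [0.3,0,0,-0.02,0,0,0],
  [0.3,0,0,-0.03,0,0,0],
  [0.3,0,0,-0.03,0,0,0],
  [0.3,0,0,0,0,0,0],
  [0.3,0,0,0,0,0,0],
])

```text
time_s: 3.43
tcp_pos: [0.5494, 0.0024, 0.1437]
eef_rot: [180.0, 0.2, -162.4]
contact_force: [-0.9, 0.2, -2.5]
gripper_width: 0.0475
gripper_force: 15.0
```

```bash
python3 - <<'E'
from h import *
delta([.526,-.2985,.14],-162.4);print(get_state()["contact_force"],get_state()["gripper_width"])
E
```

```text
at [0.5494 0.0024 0.1437] [ 179.99    0.22 -162.42] shift mm tool [ 113.2 -279.8    3.2]
turn deg tool [ 0.01  0.22 -0.02]
[-0.91134377  0.17587165 -2.52637609] 0.047490561544432125
```

apply_moves([
  [0.3,0.004,-0.01,0,0,0,0],
  [0.3,0.008,-0.02,0,0,0,0],
  [0.3,0.01,-0.025,0,0,0,0],
  [0.3,0.01,-0.025,0,0,0,0],
  [0.3,0.01,-0.025,0,0,0,0],
  [0.3,0.01,-0.025,0,0,0,0],
  [0.3,0.01,-0.025,0,0,0,0],
  [0.3,0.01,-0.025,0,0,0,0],
  [0.3,0.01,-0.025,0,0,0,0],
  [0.3,0.01,-0.025,0,0,0,0],
  [0.3,0.01,-0.025,0,0,0,0],
  [0.3,0.008,-0.015,0,0,0,0],
  [0.3,0.003,-0.01,0,0,0,0],
  [0.3,0,0,0,0,0,0],
  [0.3,0,0,0,0,0,0],
])

```text
time_s: 4.68
tcp_pos: [0.5246, -0.2992, 0.1404]
eef_rot: [179.9, -0.1, -162.5]
contact_force: [0.3, 1.5, -1.2]
gripper_width: 0.0474
gripper_force: 15.0
```

```bash
python3 - <<'E'
from h import *
delta([.526,-.2985,.047],-162.4)
c=capture("wrist");save(c,"w2.png")
E
```

```text
at [ 0.5246 -0.2992  0.1404] [ 1.7993e+02 -9.0000e-02 -1.6250e+02] shift mm tool [-1.7  0.1 93.4]
turn deg tool [ 0.07 -0.09 -0.1 ]
```

View pics/w2.png

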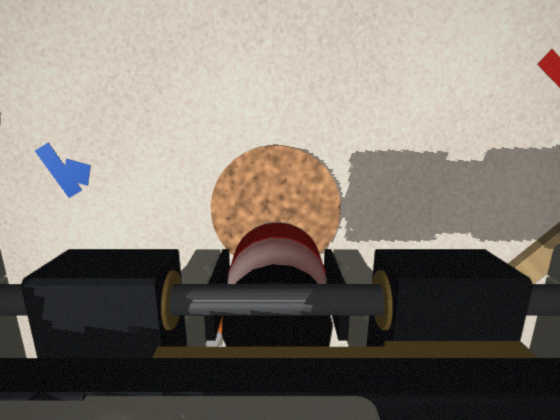

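The wrist view shows the jar held upright at (278,290) over the mat centred near (277,205), which fits with this camera's tilt. I'll lower it slowly.

apply_moves([
  [0.3,0,0,0.015,0,0,0],
  [0.3,0,0,0.025,0,0,0],
  [0.3,0,0,0.025,0,0,0],
  [0.3,0,0,0.015,0,0,0],
  [0.3,0,0,0.006,0,0,0],
  [0.3,0,0,0.003,0,0,0],
  [0.3,0,0,0.002,0,0,0],
  [0.3,0,0,0,0,0,0],
  [0.3,0,0,0,0,0,0],
])

```text
time_s: 5.48
tcp_pos: [0.5262, -0.299, 0.0516]
eef_rot: [-179.9, 0.1, -162.4]
contact_force: [-0.4, -0.6, -1.2]
gripper_width: 0.0474
gripper_force: 15.0
```

apply_moves([
  [0.3,0,0,0.001,0,0,0],
  [0.3,0,0,0.001,0,0,0],
  [0.3,0,0,0.001,0,0,0],
  [0.3,0,0,0.001,0,0,0],
  [0.3,0,0,0,0,0,0],
  [0.3,0,0,0,0,0,0],
])

```text
time_s: 5.98
tcp_pos: [0.5255, -0.2991, 0.0472]
eef_rot: [-180.0, 0.0, -162.4]
contact_force: [-1.9, 1.1, 4.1]
gripper_width: 0.0475
gripper_force: 15.0
```

apply_moves([
  [0.65,0,0,0,0,0,0],
  [0.8,0,0,0,0,0,0],
  [1,0,0,0,0,0,0],
  [1,0,0,0,0,0,0],
  [1,0,0,0,0,0,0],
  [1,0,0,0,0,0,0],
  [1,0,0,-0.01,0,0,0],
  [1,0,0,-0.02,0,0,0],
  [1,0,0,-0.04,0,0,0],
  [1,0,0,-0.04,0,0,0],
  [1,0,0,-0.03,0,0,0],
  [1,0,0,0,0,0,0],
])

```text
time_s: 6.98
tcp_pos: [0.5287, -0.3004, 0.1951]
eef_rot: [-179.6, 0.5, -162.3]
contact_force: [1.2, -1.4, 0.3]
gripper_width: 0.0873
gripper_force: 0.0
```

```bash
python3 - <<'E'
from h import *
delta([.4445,.304,.16],-117)
delta([.4445,.304,.16],-207)
print(get_state()["joints"])
c=capture("top");P=cloud(c);z=P[...,2]
v,u=np.mgrid[:420,:560]
m=(z>.06)&(z<.09)&(abs(u-414)<35)&(abs(v-257)<35);p=P[m];print("jar",len(p),p.mean(0),np.percentile(p[:,2],[5,95]))
E
```

```text
at [ 0.5287 -0.3004  0.1951] [-179.57    0.52 -162.35] shift mm tool [-102.8  601.8   31.5]
turn deg tool [ -0.61   0.32 -45.35]
at [ 0.5287 -0.3004  0.1951] [-179.57    0.52 -162.35] shift mm tool [-102.8  601.8   31.5]
turn deg tool [-0.21  0.66 44.65]
[-11.14250482  16.0307787  -12.76670265   0.14808007 -60.54052685
 -61.27703871]<stdin>:7: RuntimeWarning: Mean of empty slice.
  ret = um.true_divide(
Traceback (most recent call last):
IndexError: index -1 is out of bounds for axis 0 with size 0
```

apply_moves([
  [1,-0.003,0.018,0,0,0,0],
  [1,-0.006,0.035,0.001,0,0,0],
  [1,-0.006,0.035,0.002,0,0,0],
  [1,-0.006,0.035,0.002,0,0,0],
  [1,-0.006,0.035,0.002,0,0,0],
  [1,-0.006,0.035,0.002,0,0,0],
  [1,-0.006,0.035,0.002,0,0,0],
  [1,-0.006,0.035,0.002,0,0,0],
  [1,-0.006,0.035,0.002,0,0,0],
  [1,-0.006,0.035,0.002,0,0,0],
  [1,-0.006,0.035,0.002,0,0,0],
  [1,-0.006,0.035,0.002,0,0,0],
  [1,-0.006,0.035,0.002,0,0,0],
  [1,-0.006,0.035,0.002,0,0,0],
  [1,-0.006,0.035,0.002,0,0,0],
  [1,-0.006,0.035,0.002,0,0,0],
  [1,-0.006,0.035,0.002,0,0,0],
  [1,-0.004,0.023,0.002,0,0,0],
  [1,0,0,0,0,0,0],
  [1,0,0,0,0,0,0],
])

```text
time_s: 8.7
tcp_pos: [0.4413, 0.3058, 0.1529]
eef_rot: [-179.9, -0.1, -162.3]
contact_force: [0.1, -1.1, -0.2]
gripper_width: 0.0871
gripper_force: 0.0
```

```bash
python3 - <<'E'
from h import *
print(get_state()["joints"])
c=capture("top");P=cloud(c);z=P[...,2];v,u=np.mgrid[:420,:560]
m=(z>.06)&(z<.09)&(abs(u-414)<35)&(abs(v-257)<35);p=P[m];print("jar",len(p),p.mean(0),np.percentile(p[:,2],[5,95]))
c=capture("wrist");save(c,"w3.png");P=cloud(c);z=P[...,2];ok=c["range_z"]>0;h=cv2.cvtColor(c["frame"],cv2.COLOR_RGB2HSV).astype(int)
near=ok&(np.hypot(P[...,0]-.4445,P[...,1]-.304)<.075)
for n,a,b in (("knob",.068,.08),("block",.03,.042)):
    p=P[near&(z>a)&(z<b)];print(n,len(p),p.mean(0).round(4),cv2.minAreaRect((p[:,:2]*1000).astype(np.float32)),cv2.minEnclosingCircle((p[:,:2]*1000).astype(np.float32)))
delta([.4445,.304,.062],-162.4)
E
```

```text
[ 5.56424696e+01  1.23432183e+01 -2.39733199e+01 -1.22251942e-02
 -5.37825688e+01 -1.27940187e+02]
jar 356 [ 0.53005736 -0.29684992  0.07310334] [0.06761693 0.0759745 ]
knob 1247 [0.4422 0.307  0.0744] ((442.8343505859375, 307.491455078125), (27.11066436767578, 27.0765438079834), 16.950645446777344) ((443.3289489746094, 307.0880126953125), 14.095373153686523)
block 9240 [0.4395 0.3066 0.0367] ((443.6530456542969, 307.4837646484375), (70.69099426269531, 100.19390106201172), 62.44721603393555) ((443.292236328125, 306.93182373046875), 60.606773376464844)
at [0.4417 0.3044 0.1532] [-1.7996e+02 -6.0000e-02 -1.6242e+02] shift mm tool [-2.7 -1.1 91.2]
turn deg tool [-0.04 -0.06 -0.02]
```

View pics/w3.png

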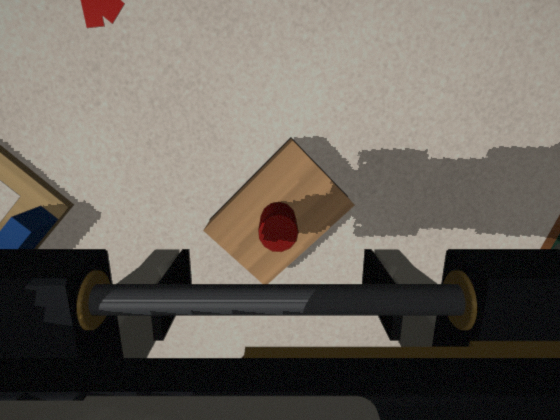

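The top view puts the jar upright on the mat. The wrist view shows the red knob at (278,226) on the block, between the fingers, at about (0.443, 0.307), and the heights agree with the given sizes. I'll grip it.

apply_moves([
  [1,-0.002,0.002,0.015,0,0,0],
  [1,0,0,0.025,0,0,0],
  [1,0,0,0.025,0,0,0],
  [1,0,0,0.015,0,0,0],
  [1,0,0,0.011,0,0,0],
  [1,0,0,0,0,0,0],
  [0.1,0,0,0,0,0,0],
  [0.1,0,0,0,0,0,0],
  [0.1,0,0,0,0,0,0],
  [0.1,0,0,0,0,0,0],
  [0.1,0,0,0,0,0,0],
  [0.1,0,0,0,0,0,0],
  [0.1,0,0,0,0,0,0],
  [0.1,0,0,0,0,0,0],
  [0.1,0,0,0,0,0,0],
  [0.1,0,0,0,0,0,0],
], newtons=50)

```text
time_s: 10.13
tcp_pos: [0.4434, 0.3075, 0.0626]
eef_rot: [-180.0, -0.0, -162.4]
contact_force: [0.2, 1.2, 0.5]
gripper_width: 0.0273
gripper_force: 50.1
```

apply_moves([
  [0.1,0,0,-0.01,0,0,0],
  [0.1,0,0,-0.02,0,0,0],
  [0.1,0,0,-0.025,0,0,0],
  [0.1,0,0,-0.025,0,0,0],
  [0.1,0,0,0,0,0,-0.012],
  [0.1,0,0,0,0,0,0],
])

```text
time_s: 10.63
tcp_pos: [0.4436, 0.3081, 0.144]
eef_rot: [179.9, 0.1, -161.3]
contact_force: [-0.5, -0.2, -4.4]
gripper_width: 0.0273
gripper_force: 50.0
```

```bash
python3 - <<'E'
from h import *
delta([.5673,.0252,.142],-161.3);s=get_state();print(s["contact_force"],s["gripper_width"])
E
```

```text
at [0.4436 0.3081 0.144 ] [ 1.7989e+02  1.2000e-01 -1.6129e+02] shift mm tool [ -26.4 -307.6    1.5]
turn deg tool [0.11 0.12 0.01]
[-0.48932832 -0.18090556 -4.43213418] 0.02734876294826102
```

apply_moves([
  [0.1,-0.001,-0.01,0,0,0,0],
  [0.1,-0.002,-0.02,0,0,0,0],
  [0.1,-0.002,-0.025,0,0,0,0],
  [0.1,-0.002,-0.025,0,0,0,0],
  [0.1,-0.002,-0.025,0,0,0,0],
  [0.1,-0.002,-0.025,0,0,0,0],
  [0.1,-0.002,-0.025,0,0,0,0],
  [0.1,-0.002,-0.025,0,0,0,0],
  [0.1,-0.002,-0.025,0,0,0,0],
  [0.1,-0.002,-0.025,0,0,0,0],
  [0.1,-0.002,-0.025,0,0,0,0],
  [0.1,-0.002,-0.025,0,0,0,0],
  [0.1,-0.002,-0.02,0,0,0,0],
  [0.1,-0.001,-0.008,0,0,0,0],
  [0.1,0,0,0,0,0,0],
  [0.1,0,0,0,0,0,0],
])

```text
time_s: 11.97
tcp_pos: [0.5657, 0.0235, 0.1413]
eef_rot: [180.0, -0.1, -161.4]
contact_force: [0.3, -0.5, -3.7]
gripper_width: 0.0272
gripper_force: 50.0
```

```bash
python3 - <<'E'
from h import *
delta([.5673,.0252,.074],-161.3)
c=capture("wrist");save(c,"w4.png")
P=cloud(c);z=P[...,2];ok=c["range_z"]>0;p=P[ok&(z>.10)&(z<.135)&(np.hypot(P[...,0]-.567,P[...,1]-.025)<.075)]
print(len(p),p.mean(0),cv2.minAreaRect((p[:,:2]*1000).astype(np.float32)))
E
```

```text
at [0.5657 0.0235 0.1413] [ 1.7998e+02 -1.4000e-01 -1.6144e+02] shift mm tool [-2.3  1.1 67.3]
turn deg tool [ 0.02 -0.14 -0.14]
12538 [0.54488693 0.02493746 0.11641315] ((565.5819091796875, 24.437667846679688), (70.90956115722656, 100.06523895263672), 63.44768524169922)
```

View pics/w4.png

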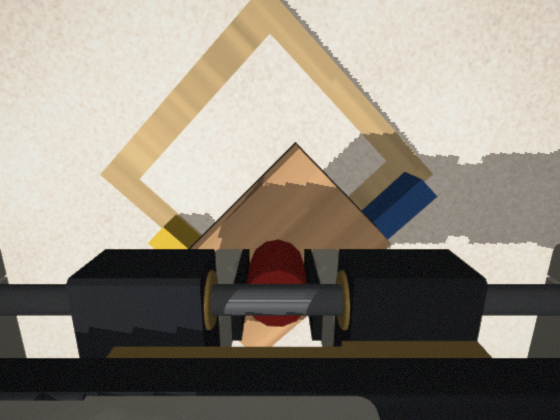

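The wrist view shows the block held level over the board, its near corner at (295,145). The blue fence is at (402,205), the yellow at (172,235), and the sides look parallel. I'll lower it onto the board.

apply_moves([
  [0.1,-0.001,0.001,0.012,0,0,0],
  [0.1,0,0,0.02,0,0,0],
  [0.1,0,0,0.018,0,0,0],
  [0.1,0,0,0.01,0,0,0],
  [0.1,0,0,0.004,0,0,0],
  [0.1,0,0,0.002,0,0,0],
  [0.1,0,0,0.001,0,0,0],
  [0.1,0,0,0,0,0,0],
  [0.1,0,0,0,0,0,0],
])

```text
time_s: 12.77
tcp_pos: [0.5677, 0.0256, 0.0764]
eef_rot: [-180.0, 0.1, -161.3]
contact_force: [-0.5, -1.1, -3.6]
gripper_width: 0.0269
gripper_force: 50.0
```

apply_moves([
  [0.1,0,0,0.001,0,0,0],
  [0.1,0,0,0.001,0,0,0],
  [0.1,0,0,0.001,0,0,0],
  [0.1,0,0,0.001,0,0,0],
  [0.1,0,0,0,0,0,0],
  [0.1,0,0,0,0,0,0],
  [0.1,0,0,0,0,0,0],
])

```text
time_s: 13.35
tcp_pos: [0.5677, 0.0254, 0.0725]
eef_rot: [-180.0, 0.1, -161.3]
contact_force: [-1.9, -0.8, 5.9]
gripper_width: 0.0268
gripper_force: 50.0
```

apply_moves([
  [0.1,-0.0025,0.0025,0,0,0,0],
  [0.1,-0.0025,0.0025,0,0,0,0],
  [0.1,-0.0015,0.0015,0,0,0,0],
  [0.1,-0.001,0.001,0,0,0,0],
  [0.1,-0.0007,0.0007,0,0,0,0],
  [0.1,-0.0007,0.0007,0,0,0,0],
  [0.1,0,0,0,0,0,0],
  [0.1,0,0,0,0,0,0],
])

```text
time_s: 14.02
tcp_pos: [0.5735, 0.0363, 0.0726]
eef_rot: [-179.9, 0.1, -161.3]
contact_force: [-2.0, -3.5, 5.5]
gripper_width: 0.0272
gripper_force: 50.0
```

apply_moves([
  [0.1,-0.002,-0.002,0,0,0,0],
  [0.1,-0.002,-0.002,0,0,0,0],
  [0.1,-0.0015,-0.0015,0,0,0,0],
  [0.1,-0.001,-0.001,0,0,0,0],
  [0.1,-0.0007,-0.0007,0,0,0,0],
  [0.1,-0.0007,-0.0007,0,0,0,0],
  [0.1,0,0,0,0,0,0],
  [0.1,0,0,0,0,0,0],
])

```text
time_s: 14.68
tcp_pos: [0.5828, 0.0317, 0.0725]
eef_rot: [-180.0, 0.0, -161.3]
contact_force: [-4.1, -0.2, 8.8]
gripper_width: 0.0272
gripper_force: 50.0
```

```bash
cat > st.py <<'E'
from h import *
s=get_state();B=np.array([[.896,-.445],[.445,.896]])
print("board xy mm",(B@(s["tcp_pos"][:2]-[.5405,.005])*1000).round(1),"F board",(B@s["contact_force"][:2]).round(1),"Fz",s["contact_force"][2].round(1),s["moment"].round(2),s["eef_rot"].round(2),s["tcp_pos"].round(4))
E
python3 st.py
```

```text
board xy mm [26.  42.7] F board [-3.5 -2. ] Fz 8.8 [-0.14  1.75  0.06] [-1.7999e+02  1.0000e-02 -1.6132e+02] [0.5828 0.0317 0.0725]
```

apply_moves([
  [0.1,-0.0007,-0.0007,0,0,0,0],
  [0.1,-0.0007,-0.0007,0,0,0,0],
  [0.1,-0.0007,0.0007,0,0,0,0],
  [0.1,-0.0007,0.0007,0,0,0,0],
  [0.1,0,0,0,0,0,0],
  [0.1,0,0,0,0,0,0],
])

```text
time_s: 15.18
tcp_pos: [0.5829, 0.0317, 0.0725]
eef_rot: [-180.0, -0.3, -161.3]
contact_force: [-13.4, -1.0, 18.4]
gripper_width: 0.0272
gripper_force: 50.0
```

```bash
python3 st.py
```

```text
board xy mm [26.1 42.8] F board [-11.6  -6.9] Fz 18.4 [-0.41  4.92  0.11] [-179.99   -0.26 -161.34] [0.5829 0.0317 0.0725]
```

apply_moves([
  [0.1,-0.001,0.0004,-0.0005,0,0,0],
  [0.1,-0.001,0.0004,-0.0005,0,0,0],
  [0.1,-0.001,0.0004,0,0,0,0],
  [0.1,0,0,0,0,0,0],
  [0.1,0,0,0,0,0,0],
  [0.1,0,0,0,0,0,0],
])

```text
time_s: 15.68
tcp_pos: [0.5829, 0.0318, 0.0725]
eef_rot: [-179.9, -0.6, -161.4]
contact_force: [-16.8, -8.2, 16.7]
gripper_width: 0.0271
gripper_force: 50.0
```

```bash
python3 st.py
```

```text
board xy mm [26.1 42.9] F board [-11.4 -14.8] Fz 16.7 [-3.01  5.93  0.19] [-179.95   -0.58 -161.4 ] [0.5829 0.0318 0.0725]
```

apply_moves([
  [0.1,0,0,0,0,-0.006,0],
  [0.1,0,0,0,0,-0.006,0],
  [0.1,0,0,0,0,0,0],
  [0.1,0,0,0,0,0,0],
  [0.1,0,0,0,0,0,0],
])

```text
time_s: 16.1
tcp_pos: [0.5828, 0.0317, 0.0725]
eef_rot: [-179.9, 0.5, -161.4]
contact_force: [-16.8, -6.8, 17.8]
gripper_width: 0.0273
gripper_force: 50.0
```

```bash
python3 st.py
```

```text
board xy mm [26.  42.8] F board [-12.  -13.6] Fz 17.8 [-3.01  6.17  0.06] [-179.94    0.49 -161.39] [0.5828 0.0317 0.0725]
```

apply_moves([
  [0.1,0,0,0,0,0.005,0],
  [0.1,-0.0012,-0.0004,0,0,0,0],
  [0.1,-0.0012,-0.0004,0,0,0,0],
  [0.1,0,0,0,0,0,0],
  [0.1,0,0,0,0,0,0],
  [0.1,0,0,0,0,0,0],
])

```text
time_s: 16.6
tcp_pos: [0.583, 0.0317, 0.0725]
eef_rot: [180.0, -0.2, -161.4]
contact_force: [-27.6, -3.5, 25.4]
gripper_width: 0.0272
gripper_force: 50.0
```

```bash
python3 st.py; python3 - <<'E'
from h import *
for n in("wrist","scene"):
    c=capture(n);save(c,n+"5.png");P=cloud(c);np.savez(n+"5.npz",P=P,f=c["frame"],z=c["range_z"])
    z=P[...,2];ok=c["range_z"]>0;h=cv2.cvtColor(c["frame"],cv2.COLOR_RGB2HSV).astype(int)
    p=P[ok&(z>.038)&(z<.052)&(h[...,0]<20)&(h[...,1]>70)&(np.hypot(P[...,0]-.583,P[...,1]-.031)<.065)]
    if len(p)>100:
        print(n,len(p),p.mean(0),cv2.minAreaRect((p[:,:2]*1000).astype(np.float32)))
        A=np.c_[p[:,:2]-[.583,.031],np.ones(len(p))];print("plane slope deg",np.degrees(np.linalg.lstsq(A,p[:,2],rcond=None)[0][:2]),)
E
```

```text
board xy mm [26.2 42.8] F board [-23.2 -15.5] Fz 25.4 [-1.68  9.58  0.15] [ 180.     -0.18 -161.42] [0.583  0.0317 0.0725]
wrist 11251 [0.56118467 0.03395137 0.04670281] ((582.70068359375, 32.43406677246094), (70.59376525878906, 100.06687927246094), 63.62989807128906)
plane slope deg [0.11443656 0.32746779]
scene 385 [0.6052291  0.03001659 0.04540972] ((585.9266357421875, 31.872724533081055), (70.08763122558594, 105.18804168701172), 64.92877960205078)
plane slope deg [0.1310154  0.29045825]
```

View pics/scene5.png

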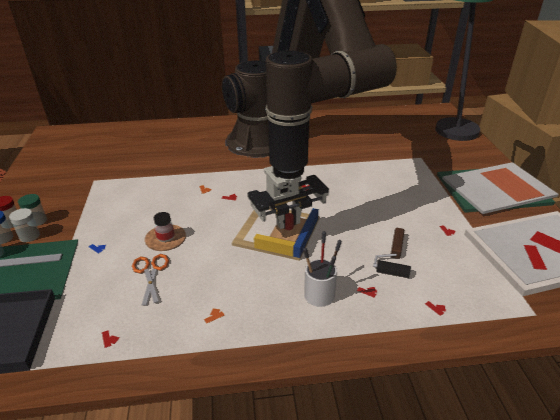

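View pics/wrist5.png

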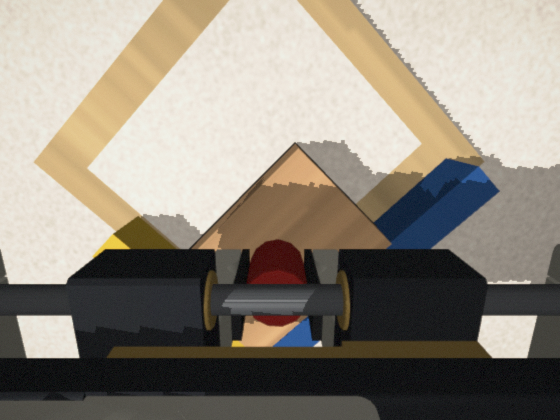

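The scene view shows the jar upright on the mat at (163,230), the bystanders undisturbed and the block in the corner. The wrist view shows the block against blue at (390,235) and yellow at (180,245). One numeric check of the gaps comes before hand-in.

```bash
python3 - <<'E'
from h import *
d=np.load("wrist5.npz");P=d["P"];h=cv2.cvtColor(d["f"],cv2.COLOR_RGB2HSV).astype(int);a=np.radians(-26.4);B=np.array([[np.cos(a),np.sin(a)],[-np.sin(a),np.cos(a)]])
Q=(P[...,:2]-[.583,.0317])@B.T*1000;z=P[...,2];t=(d["z"]>0)&(z>.037)&(z<.053)&(np.abs(Q).max(-1)<150)
H=h[...,0];S=h[...,1]
w=t&(H<17)&(S>70);b=t&(H>95)&(H<130)&(S>90);y=t&(H>19)&(H<35)&(S>130)
print("block x",np.percentile(Q[w][:,0],[.2,99.8]),"y",np.percentile(Q[w][:,1],[.2,99.8]))
print("blue inner y",np.percentile(Q[b][:,1],[1,99]),"yellow x",np.percentile(Q[y][:,0],[1,99]),b.sum(),y.sum())
E
```

```text
block x [-50.59131584  47.35559406] y [-34.70523174  34.9166565 ]
blue inner y [34.84651423 52.81331893] yellow x [48.64838856 65.72869587] 4770 533
```

apply_moves([
  [0.1,-0.001,0.001,0,0,0,0],
  [0.1,0,0,0,0,0,0],
  [0.1,0,0,0,0,0,0],
  [0.1,0,0,0,0,0,0],
  [0.1,0,0,0,0,0,0],
  [0.1,0,0,0,0,0,0],
])

```text
time_s: 17.2
tcp_pos: [0.583, 0.0318, 0.0725]
eef_rot: [-179.9, -0.3, -161.4]
contact_force: [-28.2, -11.4, 27.7]
gripper_width: 0.0271
gripper_force: 50.0
```

```bash
python3 st.py
```

```text
board xy mm [26.2 42.9] F board [-20.2 -22.8] Fz 27.7 [-3.63  9.76  0.19] [-179.95   -0.29 -161.43] [0.583  0.0318 0.0725]
```

Both faces are in contact with about 20 N on each fence, and the block is flat. Handing in.

```bash
python3 -c "
from plant import close_job
print(close_job())"
```

```text
the job is handed in; nothing more can be done
None
```

The job is handed in at 17.2 s: the jar stands upright on the cork mat, and the block lies flat in the corner, still gripped and pressed with about 20 N against each fence; the hand-in returned no verdict.

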